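# Snap the cover home on a rubber-mounted control box

## Task

The cover of the control box has only been laid loosely on its four sprung catches and has been drawn out toward the cable-gland end. Slide it back until it meets the upright end stop, then press it down corner by corner, going round again if need be, until all four catches have snapped over its edge and it lies fully home on the box. Never press with more than about 25 N, which would crush the rubber feet under the box.

Things in the scene. Friction and masses are not known exactly. Their poses are not given: they have to be found in the camera images.
- cover: loose grey plastic cover, 0.10-0.21 kg. Origin: centre of underside; x along its 150 mm length, y its 110 mm width, z up. A 3 mm flange 150 x 110 carries a crown 136 x 96 whose top is 8 mm above the underside; across the crown's middle stands a rib, 8 mm in x, 60 mm in y, top 20 mm above the underside. Push it by the rib or edge; it slides with under 1.5 N.
- pad1 (a point): marked press point (20 mm dark disc) on the cover's crown top, at cover x +35, y +36 mm, 8 mm above the underside. Home when it is 8 mm over the rim. A press of 12 to 20 N here pushes the catch beside it aside (sometimes its neighbour too) and the corner drops. While other corners are still up it may sit 1 to 4 mm proud or lift out again: then press it again
- pad2 (a point): press point at cover x +35, y -36 mm, as pad1
- pad3 (a point): press point at cover x -35, y +36 mm, as pad1
- pad4 (a point): press point at cover x -35, y -36 mm, as pad1
- rim (a point): centre of the box's rim, level with the seat for the cover's underside. x points from the cable-gland end to the end stop, y across, z up. Open grey box 172 x 118 mm, 50 mm deep, rim 78 mm over the bench. It stands on soft rubber feet and gives way while a catch resists, so the snap must be felt. Side cheeks 14 mm high at y +-56 mm guide the cover, with 1 mm play each side
- stop (a point): middle of the upright end stop's inner face at its foot, at rim x +76.5 mm; the plate is 80 mm wide and rises 18 mm over the rim
- lip (a point): middle of the low front lip's inner face at its foot, at rim x -76.5 mm; 3 mm high, 60 mm wide. The cover drops in only between lip and stop (153 mm apart), with 3 mm of play
- nose (a point): tip of one of four equal sprung catches, at rim x +-35 mm, y +-52 mm (this one +35, +52), 4 mm over the rim. Their noses slope outward and up to 13 mm over the rim; the loose cover rests on the slopes 7 to 8 mm above its seat. They slip outward and snap back over the 3 mm flange. All four at once, pressed from the middle, take more than the feet can bear
- box (a joint): how far the box has sunk on its rubber feet, 0 at rest, growing downward, m; about 1500 N/m; at 0.018 m (27 N) the feet are crushed

How it is judged:
By the outcome, as a careful person would: the job done as asked, in the order asked, and still so for the second after the job is handed in, with the robot touching nothing.
It also fails if it takes over 64 s, if anything falls off the work surface, if the arm or the gripper's body presses on something with over 40 N, if the wrist force passes 120 N, or if a joint passes its speed limit or range.

## Robot

A 6-joint arm with a two-finger parallel gripper is mounted at the origin on a cart in front of the work surface, level with it; the furniture and walls round the work are solid. World frame = base frame: x ahead of the robot, y to its left, z up, the work surface at z = 0. Lengths are in m, angles in degrees, forces in N, time in s.
With the tool pointing down it reaches from about 0.375 to 0.925 m from the base axis. Payload 5.7 kg.
Tool frame: the origin (TCP) lies midway between the tips of the shut fingers; the grasp point (between the pads) lies 19 mm behind it; z points along the fingers, y is the line along which they close (so a half turn about z gives the same grasp; the last joint's range is limited). The gripper opens to 88 mm and grips with 3 to 60 N. Pads are 20 mm wide; open, the fingers measure 115 mm over their backs; the gripper's body (75 mm by 178 mm) begins 61 mm behind the grasp point.
Start: joints at [-83.027, 20.558, 86.54, -0, 72.909, -6.595], TCP at [0.141, -0.583, 0.223] pointing down, gripper open.
Joint ranges: [-170.27, 170.27], [-57.76, 135], [12.27, 136.19], [-55.21, 235.2], [11.17, 155.16], [-170.74, 170.74]. Speed limits (degrees/s): [136.94, 136.94, 180, 180, 180, 180].

## Interface

Orientations are given as a 3x3 rotation matrix whose columns are the frame's x, y, z axes.
In Python, from station import observe, cams, workorder, spotter gives the robot as it stands.
- The arm moves only by the shell command python3 -m pendant 'ROWS'. ROWS is JSON, a list of rows, each a list of 3 entries, a list of its own where there are three numbers: the finger opening in cm, from 0 to 8.78, then the shift along the tool's x, y, z in cm, then the turn about the tool's z in degrees. A call has exactly 8 rows; each row shifts and turns the commanded pose from where the row before left it, along the tool's axes as they then stand; what a row does not reach is not made up. A row lasts 1/8 s, in which the tool goes at most 62.5 mm and 10.7 degrees, less where a joint would pass 70% of its speed; a pose out of reach is approached as far as the arm can. A call with a gripper value outside its range is refused whole. The fingers move at their own pace and stop on an object; the grip force is fixed at half the most. Time passes only in rows, so rows that do not move let the fingers close, or fill a call up. It gives the time, the measured TCP pose, the force, the opening and the grip force at its end, in the units of the state.
- observe(): the state, without advancing time (a new reading comes with each control period).
- cams.grab_frame(name): name is "scene" or "side" or "wrist"; returns a dict with "color" (420x560x3 uint8, red, green, blue), "fx", "fy", "cx", "cy" (pixels), "distortion" ([k1, k2, p1, p2, k3] as OpenCV has them; the pictures are not rectified), "rvec" (rotation vector, rad) and "tvec" (3), from world to camera coordinates, as OpenCV has them; the wrist camera has in their place "T_tool_cam" (4x4, takes a point from camera to tool coordinates, whose origin is the TCP and whose axes are the flange's). Camera axes: x right, y down, z forward; pixel columns grow to the right and rows downward; lengths in m; the calibration is good to about 2 mm. A picture is of the moment at which its call begins: read the wrist's pose just before it. There is no depth.
- workorder.hand_in(): hands the job in; it is judged then, once.
Trained networks look in the newest picture that a camera, given by its name, has taken for a name from the list of things; names that differ only in an ending like _2 or _b are one class to them, and where a whole thing is asked for, a point or a joint stands for the part that bears it (a point fixed in the world has none). Each returns a list of dicts, best first, with "p" (0 to 1); they miss things now and then, are a little off and sometimes report something else, mostly with a low value. They report only what shows in the picture. A call takes as long as a camera call.
- spotter.search_frame(query, camera): "xy" ([column, row] in pixels, amid what is visible of it).
- spotter.pinpoint(query, camera): "xy" ([column, row] in pixels: a listed point, or the origin of a listed thing).
The state is a dict: "clock": time; "joints": joint angles; "joint_velocities": joint speeds; "effort": joint torques, N m; "tool_pos": TCP position; "tcp_rot": TCP orientation; "ft_force": force on the tool from outside, world axes, zero at the start; "moment": the same for the moment, N m; "gripper_width": finger opening in m; "finger_force": force on a finger pad.
Only numpy, scipy, OpenCV 4.12 (cv2) and the standard library are available. Lean on these libraries where they do the work, as an engineer would, in place of code of your own. Each camera call takes 0.05 s, during which the arm holds its last target. There are 200 camera calls.

## Working session

There is one attempt and no reset: what is moved stays moved. The work goes in short steps, Python scripts to look and compute and a shell command to move; the robot and the scene stay as the last step left them, time stands still between calls to the robot, and variables do not carry over. Pictures are saved under pics/ and viewed, at most 10 in all, crops included, and the job is handed in when it is done.

```bash
mkdir -p pics
cat > h.py <<'E'
import numpy as np, cv2
from station import observe, cams, workorder, spotter
def cam(name):
    s=observe(); f=cams.grab_frame(name)
    K=np.array([[f['fx'],0,f['cx']],[0,f['fy'],f['cy']],[0,0,1.]]);d=np.array(f['distortion'])
    if 'rvec' in f:
        R=cv2.Rodrigues(np.array(f['rvec'],float))[0];t=np.array(f['tvec'],float).ravel()
    else:
        T=np.eye(4);T[:3,:3]=s['tcp_rot'];T[:3,3]=s['tool_pos'];T=np.linalg.inv(T@np.array(f['T_tool_cam']));R=T[:3,:3];t=T[:3,3]
    return f,K,d,R,t
def ray(c,xy):
    f,K,d,R,t=c
    n=cv2.undistortPoints(np.array([[xy]],float),K,d).ravel()
    return -R.T@t, R.T@np.array([n[0],n[1],1])
def atz(c,xy,z):
    o,v=ray(c,xy);return o+v*(z-o[2])/v[2]
def tri(rays):
    A=np.zeros((3,3));b=np.zeros(3)
    for o,v in rays:
        v=v/np.linalg.norm(v);P=np.eye(3)-np.outer(v,v);A+=P;b+=P@o
    p=np.linalg.solve(A,b)
    r=[np.linalg.norm((np.eye(3)-np.outer(v,v)/(v@v))@(p-o)) for o,v in rays]
    return p,max(r)
E
python3 - <<'E'
from h import *
np.set_printoptions(precision=4,suppress=True)
s=observe();print(s['tcp_rot'],s['clock'],s['ft_force'])
D={}
for n in ['scene','side','wrist']:
    c=cam(n);cv2.imwrite(f'pics/{n}0.png',c[0]['color'][:,:,::-1])
    for q in ['cover','pad1','pad2','pad3','pad4','rim','stop','lip','nose']:
        r=spotter.pinpoint(q,n)[:2]
        for k in r: print(n,q,np.round(k['xy'],1),round(k['p'],2),atz(c,k['xy'],.09)[:2])
        if r: D.setdefault(q,[]).append(ray(c,r[0]['xy']))
for q,r in D.items():
    if len(r)>1: print(q,*tri(r))
a=[cv2.imread(f'pics/{n}0.png') for n in('scene','side')]
cv2.imwrite('pics/both.png',cv2.resize(np.vstack(a),(800,1200))[:,:])
E
```

```text
[[ 0.9721  0.2346 -0.0002]
 [ 0.2346 -0.9721  0.0017]
 [ 0.0002 -0.0017 -1.    ]] 0.0 [-0.0054 -0.8389  0.2503]
scene cover [320.5 196.3] 0.97 [ 0.5525 -0.0408]
scene pad1 [342.2 190.4] 0.94 [ 0.5333 -0.0903]
scene pad1 [293.8 192.1] 0.89 [ 0.603  -0.0184]
scene pad2 [342.2 190.4] 0.94 [ 0.5333 -0.0903]
scene pad2 [293.8 192.1] 0.89 [ 0.603  -0.0184]
scene pad3 [342.2 190.4] 0.94 [ 0.5333 -0.0903]
scene pad3 [293.8 192.1] 0.89 [ 0.603  -0.0184]
scene pad4 [342.2 190.4] 0.94 [ 0.5333 -0.0903]
scene pad4 [293.8 192.1] 0.89 [ 0.603  -0.0184]
scene rim [303.4 192.1] 0.8 [ 0.5884 -0.0314]
scene rim [339.6 209.7] 0.52 [ 0.4956 -0.0236]
scene stop [272.6 188.6] 0.82 [ 0.6446 -0.0007]
scene lip [338.4 209.3] 0.94 [ 0.4981 -0.0233]
scene nose [272.2 200.4] 0.95 [0.614  0.0358]
side cover [301.5 204.9] 0.79 [ 0.5701 -0.034 ]
side pad1 [293.9 195.2] 0.95 [ 0.6123 -0.0929]
side pad1 [317.3 210.9] 0.84 [ 0.5234 -0.011 ]
side pad2 [293.9 195.2] 0.95 [ 0.6123 -0.0929]
side pad2 [317.3 210.9] 0.84 [ 0.5234 -0.011 ]
side pad3 [293.9 195.2] 0.95 [ 0.6123 -0.0929]
side pad3 [317.3 210.9] 0.84 [ 0.5234 -0.011 ]
side pad4 [293.9 195.2] 0.95 [ 0.6123 -0.0929]
side pad4 [317.3 210.9] 0.84 [ 0.5234 -0.011 ]
side rim [292.  208.9] 0.72 [ 0.5813 -0.0008]
side stop [261.4 207.9] 0.6 [0.6496 0.0205]
side lip [330.3 214.6] 0.94 [ 0.4896 -0.0005]
side lip [259.8 206.4] 0.24 [0.6574 0.013 ]
side nose [270.8 211. ] 0.68 [0.6212 0.0301]
cover [ 0.5827 -0.0804  0.0672] 0.0060138711895266
pad1 [ 0.6333 -0.2156  0.0268] 0.031404942613854056
pad2 [ 0.6333 -0.2156  0.0268] 0.031404942613854056
pad3 [ 0.6333 -0.2156  0.0268] 0.031404942613854056
pad4 [ 0.6333 -0.2156  0.0268] 0.031404942613854056
rim [ 0.6055 -0.0577  0.069 ] 0.003272621899822926
stop [ 0.677  -0.0374  0.0642] 0.0015300244856936097
lip [ 0.5009 -0.0322  0.0802] 0.004237199391314943
nose [0.6186 0.0322 0.0891] 0.002416759901432177
```

View pics/scene0.png

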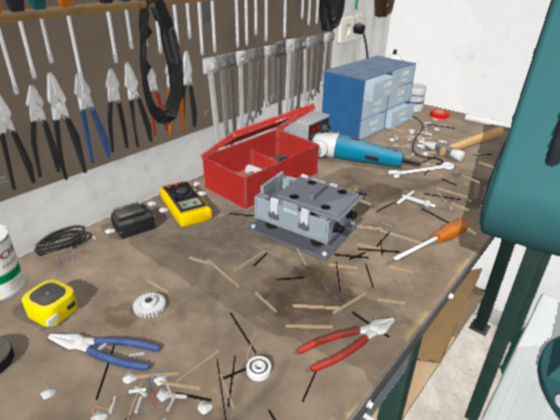

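View pics/side0.png

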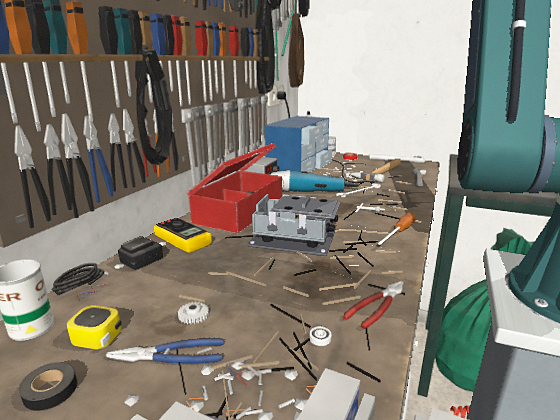

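The box sits at about scene (305,215), with the stop at (272,186) and the lip at (338,209). It is roughly aligned with the tool. I'll move over it for a closer look.

```bash
python3 -m pendant '[[0,[4.5,-3.4,-1.5],0],[0,[4.5,-3.4,-1.5],0],[0,[4.5,-3.4,-1.5],0],[0,[4.5,-3.4,-1.5],0],[0,[4.5,-3.4,-1.5],0],[0,[4.5,-3.4,-1.5],0],[0,[4.5,-3.4,-1.5],0],[0,[4.5,-3.4,-1.5],0]]'
python3 -m pendant '[[0,[4.5,-3.5,-0.5],0],[0,[4.5,-3.5,0],0],[0,[4.5,-3.5,0],0],[0,[3,-2,0],0],[0,[0,0,0],0],[0,[0,0,0],0],[0,[0,0,0],0],[0,[0,0,0],0]]'
python3 - <<'E'
from h import *
np.set_printoptions(precision=4,suppress=True)
s=observe();print(s['tcp_rot'],s['tool_pos'],s['clock'],s['ft_force'])
n='wrist'
c=cam(n);cv2.imwrite(f'pics/{n}1.png',c[0]['color'][:,:,::-1]);print(c[0]['T_tool_cam'])
for q,z in [('cover',.086),('pad1',.094),('rim',.078),('stop',.078),('lip',.078),('nose',.082)]:
    for k in spotter.pinpoint(q,n)[:5]: print(n,q,np.round(k['xy'],1),round(k['p'],2),atz(c,k['xy'],z)[:2])
E
```

```text
clock: 2.5
tool_pos: [0.4278, -0.2328, 0.3434]
tcp_rot: [[0.972, 0.234, 0.001], [0.234, -0.972, -0.0], [0.0, 0.001, -1.0]]
ft_force: [-0.7, -0.8, 0.3]
gripper_width: 0.0113
finger_force: 0.0
clock: 3.5
tool_pos: [0.5574, -0.0751, 0.3478]
tcp_rot: [[0.972, 0.233, 0.0], [0.233, -0.972, -0.0], [0.0, 0.0, -1.0]]
ft_force: [-0.1, -0.4, 0.5]
gripper_width: 0.0006
finger_force: 0.0
[[ 0.9725  0.2331  0.    ]
 [ 0.2331 -0.9725 -0.0001]
 [ 0.      0.0001 -1.    ]] [ 0.5574 -0.0751  0.3478] 3.5 [-0.1044 -0.4054  0.4722]
[[-0.0011 -0.9666 -0.2564  0.0692]
 [ 1.     -0.0012  0.0003 -0.0004]
 [-0.0006 -0.2564  0.9666 -0.1619]
 [ 0.      0.      0.      1.    ]]
wrist cover [251.9 171.5] 0.61 [ 0.5577 -0.0423]
wrist pad1 [224.6 145. ] 0.84 [ 0.5842 -0.0013]
wrist pad1 [273.6 200.4] 0.73 [ 0.5278 -0.0791]
wrist pad1 [222.9 194.5] 0.71 [ 0.52   -0.0116]
wrist pad1 [283. 147.] 0.69 [ 0.599  -0.0746]
wrist stop [257.6  84.9] 0.58 [ 0.6664 -0.0253]
wrist nose [217.1 114.5] 0.7 [0.6188 0.0173]
```

View pics/wrist1.png

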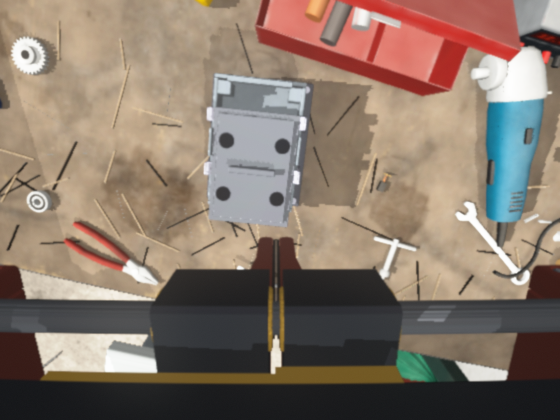

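Wrist view: the box runs up the image with the stop at (258,80). The four discs are at (226,140), (283,147), (223,194) and (276,199), and the rib is at (255,166). The cover is drawn out about 33 mm. I'll descend to just behind the rib, looking more closely on the way.

```bash
python3 -m pendant '[[0,[-0.3,-0.6,2.5],1],[0,[-0.3,-0.6,2.5],1],[0,[-0.3,-0.6,2.5],1],[0,[-0.3,-0.6,2.5],1],[0,[-0.3,-0.6,2.5],0],[0,[-0.3,-0.4,2.2],0],[0,[0,0,0],0],[0,[0,0,0],0]]'
cat > look.py <<'E'
from h import *
import sys
np.set_printoptions(precision=4,suppress=True)
def discs(c,z,vis=None):
    g=cv2.cvtColor(c[0]['color'],cv2.COLOR_RGB2GRAY)
    n,l,st,ce=cv2.connectedComponentsWithStats((g<75).astype(np.uint8))
    out=[]
    for i in range(1,n):
        x,y,w,h,a=st[i]
        if 80<a<2500 and .6<w/h<1.6 and a/(w*h)>.65: out.append((ce[i],a,atz(c,ce[i],z)[:2]))
    return out
if __name__=='__main__':
    n='wrist';s=observe();print(s['tool_pos'],s['clock'],s['ft_force'],np.degrees(np.arctan2(s['tcp_rot'][1][0],s['tcp_rot'][0][0])))
    c=cam(n);cv2.imwrite(f'pics/{sys.argv[1]}.png',c[0]['color'][:,:,::-1])
    for o in discs(c,float(sys.argv[2])): print('disc',*o)
    for q,z in [('pad1',float(sys.argv[2])),('stop',.078),('lip',.078),('nose',.082),('rim',.078)]:
        for k in spotter.pinpoint(q,n)[:4]: print(q,np.round(k['xy'],1),round(k['p'],2),atz(c,k['xy'],z)[:2])
E
python3 look.py w2 .0935
```

```text
clock: 4.85
tool_pos: [0.5344, -0.0445, 0.2015]
tcp_rot: [[0.986, 0.166, 0.001], [0.166, -0.986, -0.0], [0.001, 0.0, -1.0]]
ft_force: [0.4, 0.2, 1.0]
gripper_width: 0.0005
finger_force: 0.0
[ 0.5344 -0.0445  0.2015] 4.85 [0.444  0.2247 1.0433] 9.57179043419277
disc [235.9185 132.4918] 368 [ 0.5907 -0.0017]
disc [322.9492 135.7032] 374 [ 0.6    -0.0729]
disc [235.4566 214.0257] 311 [ 0.5215 -0.0107]
disc [317.1635 216.9135] 312 [ 0.5307 -0.082 ]
pad1 [323. 134.] 0.96 [ 0.6014 -0.0727]
pad1 [234.6 211.9] 0.95 [ 0.5233 -0.0097]
pad1 [314.3 217.4] 0.77 [ 0.5298 -0.0796]
stop [282.7  46.3] 0.92 [ 0.665  -0.0283]
nose [216.1  94.3] 0.59 [0.6184 0.0202]
```

View pics/w2.png

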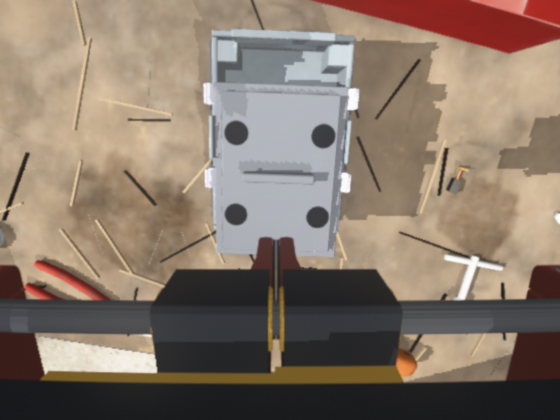

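Close view: the discs are at (236,132), (323,136), (235,214) and (317,217), which gives a yaw of about 7.4°. The cover centre is at (0.561,-0.042), about 29–31 mm short of the stop. Next I'll lower behind the rib and push.

```bash
python3 -m pendant '[[0,[0,0,2],0.6],[0,[0,0,2],0.6],[0,[0,0,2],0.5],[0,[0,0,2],0.5],[0,[0,0,1.5],0],[0,[0,0,0.7],0],[0,[0,0,0],0],[0,[0,0,0],0]]'
python3 -m pendant '[[0,[0.5,0,0],0],[0,[0.5,0,0],0],[0,[0.5,0,0],0],[0,[0.5,0,0],0],[0,[0.5,0,0],0],[0,[0.5,0,0],0],[0,[0.5,0,0],0],[0,[0.3,0,0],0]]'
```

```text
clock: 6.15
tool_pos: [0.5342, -0.0444, 0.0993]
tcp_rot: [[0.992, 0.128, 0.001], [0.128, -0.992, -0.0], [0.001, 0.0, -1.0]]
ft_force: [0.3, 0.4, -0.1]
gripper_width: 0.0012
finger_force: 0.0
clock: 7.15
tool_pos: [0.5717, -0.0394, 0.0987]
tcp_rot: [[0.992, 0.128, 0.0], [0.128, -0.992, 0.0], [0.0, -0.0, -1.0]]
ft_force: [-0.8, -0.0, 1.3]
gripper_width: 0.0003
finger_force: 0.3
```

```bash
python3 -m pendant '[[0,[0.1,0,0],0],[0,[0.1,0,0],0],[0,[0.1,0,0],0],[0,[0.1,0,0],0],[0,[0,0,0],0],[0,[0,0,0],0],[0,[0,0,0],0],[0,[0,0,0],0]]'
python3 -m pendant '[[0,[0.1,0,0],0],[0,[0.1,0,0],0],[0,[0.1,0,0],0],[0,[0,0,0],0],[0,[0,0,0],0],[0,[0,0,0],0],[0,[0,0,0],0],[0,[0,0,0],0]]';python3 look.py w3 .0935
```

```text
clock: 8.15
tool_pos: [0.5754, -0.0389, 0.0987]
tcp_rot: [[0.992, 0.128, 0.0], [0.128, -0.992, 0.0], [0.0, -0.0, -1.0]]
ft_force: [0.5, 0.3, -0.6]
gripper_width: 0.0005
finger_force: 0.0
clock: 9.15
tool_pos: [0.5779, -0.0386, 0.0986]
tcp_rot: [[0.992, 0.128, -0.001], [0.128, -0.992, 0.0], [-0.001, -0.0, -1.0]]
ft_force: [-3.5, -1.5, -0.4]
gripper_width: 0.0005
finger_force: 1.5
[ 0.5779 -0.0386  0.0986] 9.15 [-3.4561 -1.4614 -0.391 ] 7.369419130687849
disc [209.0584 162.6894] 1011 [0.6227 0.0025]
disc [346.7747 162.5247] 1052 [ 0.6319 -0.0687]
pad1 [347.4 161.3] 0.69 [ 0.6326 -0.069 ]
pad1 [211.2 163.1] 0.62 [0.6226 0.0014]
pad1 [277.7  87.1] 0.44 [ 0.6641 -0.0282]
stop [280.1  85.5] 0.79 [ 0.6667 -0.0293]
lip [280.5 331.2] 0.85 [ 0.5156 -0.0495]
nose [185.3 163.1] 0.77 [0.6191 0.0179]
```

View pics/w3.png

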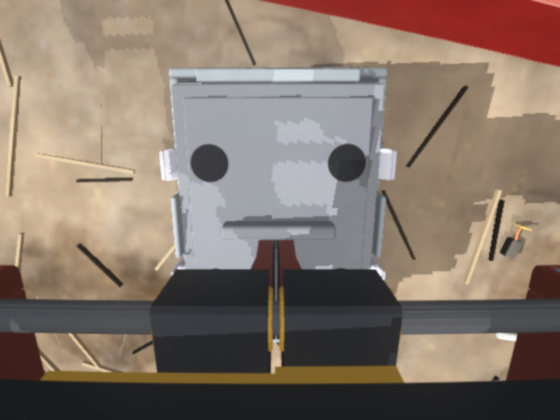

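The cover has met the stop: the push force is 3.7 N, well over the sliding friction. Discs 1 and 2, at (209,163) and (347,163), are level with the catches. I'll move over pad1 and press.

```bash
python3 -m pendant '[[0,[-0.3,0,0],0],[0,[0,0,-3],0],[0,[2.65,-1.75,0],0],[0,[2.65,-1.75,0],0],[0,[0,0,1.5],0],[0,[0,0,1.5],0],[0,[0,0,0.3],0],[0,[0,0,0],0]]'
python3 -m pendant '[[0,[0,0,0.15],0],[0,[0,0,0.15],0],[0,[0,0,0.15],0],[0,[0,0,0.15],0],[0,[0,0,0.15],0],[0,[0,0,0.15],0],[0,[0,0,0],0],[0,[0,0,0],0]]'
```

```text
clock: 10.45
tool_pos: [0.6225, 0.0021, 0.0951]
tcp_rot: [[0.992, 0.127, -0.001], [0.127, -0.992, 0.0], [-0.001, -0.0, -1.0]]
ft_force: [-1.0, -0.0, -0.4]
gripper_width: 0.0003
finger_force: 0.0
clock: 11.45
tool_pos: [0.6237, 0.0022, 0.0875]
tcp_rot: [[0.992, 0.128, 0.001], [0.128, -0.992, -0.001], [0.001, 0.001, -1.0]]
ft_force: [-1.8, -1.6, 6.7]
gripper_width: 0.0005
finger_force: 3.8
```

```bash
python3 -m pendant '[[0,[0,0,0.15],0],[0,[0,0,0.15],0],[0,[0,0,0.15],0],[0,[0,0,0.15],0],[0,[0,0,0],0],[0,[0,0,0],0],[0,[0,0,0],0],[0,[0,0,0],0]]'
```

```text
clock: 12.45
tool_pos: [0.6242, 0.0021, 0.082]
tcp_rot: [[0.992, 0.128, 0.002], [0.128, -0.992, -0.001], [0.002, 0.001, -1.0]]
ft_force: [-1.5, -1.6, 10.2]
gripper_width: 0.0005
finger_force: 5.0
```

```bash
python3 -m pendant '[[0,[0,0,0.15],0],[0,[0,0,0.15],0],[0,[0,0,0.1],0],[0,[0,0,0],0],[0,[0,0,0],0],[0,[0,0,0],0],[0,[0,0,0],0],[0,[0,0,0],0]]'
```

```text
clock: 13.45
tool_pos: [0.6242, 0.0021, 0.0786]
tcp_rot: [[0.992, 0.129, 0.002], [0.129, -0.992, -0.001], [0.002, 0.001, -1.0]]
ft_force: [-3.6, -1.9, 15.0]
gripper_width: 0.0005
finger_force: 7.4
```

```bash
python3 -m pendant '[[0,[0,0,0.15],0],[0,[0,0,0.1],0],[0,[0,0,0.05],0],[0,[0,0,0],0],[0,[0,0,0],0],[0,[0,0,0],0],[0,[0,0,0],0],[0,[0,0,0],0]]'
```

```text
clock: 14.45
tool_pos: [0.6243, 0.0021, 0.0761]
tcp_rot: [[0.992, 0.129, 0.002], [0.129, -0.992, -0.001], [0.002, 0.001, -1.0]]
ft_force: [-3.5, -2.6, 18.8]
gripper_width: 0.0007
finger_force: 9.2
```

```bash
python3 -m pendant '[[0,[0,0,-3],0],[0,[0,3.6,0],0],[0,[0,3.5,0],0],[0,[0,0,0.7],0],[0,[0,0,0.5],0],[0,[0,0,0.3],0],[0,[0,0,0.2],0],[0,[0,0,0],0]]'
python3 -m pendant '[[0,[0,0,0.15],0],[0,[0,0,0.15],0],[0,[0,0,0.15],0],[0,[0,0,0.15],0],[0,[0,0,0],0],[0,[0,0,0],0],[0,[0,0,0],0],[0,[0,0,0],0]]'
```

```text
clock: 15.45
tool_pos: [0.6325, -0.0676, 0.0873]
tcp_rot: [[0.992, 0.13, 0.0], [0.13, -0.992, -0.001], [0.0, 0.001, -1.0]]
ft_force: [-2.3, -4.6, 7.8]
gripper_width: 0.0008
finger_force: 3.9
clock: 16.45
tool_pos: [0.6326, -0.0674, 0.0821]
tcp_rot: [[0.992, 0.13, 0.001], [0.13, -0.992, -0.001], [0.0, 0.001, -1.0]]
ft_force: [-3.4, -3.4, 12.2]
gripper_width: 0.0005
finger_force: 6.0
```

```bash
python3 -m pendant '[[0,[0,0,0.15],0],[0,[0,0,0.15],0],[0,[0,0,0.1],0],[0,[0,0,0.1],0],[0,[0,0,0],0],[0,[0,0,0],0],[0,[0,0,0],0],[0,[0,0,0],0]]'
```

```text
clock: 17.45
tool_pos: [0.6326, -0.067, 0.0776]
tcp_rot: [[0.992, 0.13, 0.001], [0.13, -0.992, -0.001], [0.001, 0.001, -1.0]]
ft_force: [-4.0, -2.1, 16.4]
gripper_width: 0.0005
finger_force: 8.0
```

```bash
python3 -m pendant '[[0,[0,0,-4],0],[0,[-3.5,0,0],0],[0,[-3.5,0,0],0],[0,[0,0,1.5],0],[0,[0,0,0.7],0],[0,[0,0,0.5],0],[0,[0,0,0.2],0],[0,[0,0,0],0]]'
python3 -m pendant '[[0,[0,0,0.15],0],[0,[0,0,0.15],0],[0,[0,0,0.15],0],[0,[0,0,0.15],0],[0,[0,0,0],0],[0,[0,0,0],0],[0,[0,0,0],0],[0,[0,0,0],0]]'
```

```text
clock: 18.45
tool_pos: [0.5628, -0.076, 0.0865]
tcp_rot: [[0.992, 0.129, -0.002], [0.129, -0.992, 0.001], [-0.002, -0.001, -1.0]]
ft_force: [-4.3, 1.3, 8.4]
gripper_width: 0.0004
finger_force: 4.4
clock: 19.45
tool_pos: [0.5632, -0.0763, 0.0809]
tcp_rot: [[0.992, 0.129, -0.001], [0.129, -0.992, 0.001], [-0.001, -0.001, -1.0]]
ft_force: [-4.7, 1.2, 9.8]
gripper_width: 0.0004
finger_force: 4.8
```

```bash
python3 -m pendant '[[0,[0,0,0.15],0],[0,[0,0,0.15],0],[0,[0,0,0.15],0],[0,[0,0,0.1],0],[0,[0,0,0],0],[0,[0,0,0],0],[0,[0,0,0],0],[0,[0,0,0],0]]'
```

```text
clock: 20.45
tool_pos: [0.5632, -0.0763, 0.0761]
tcp_rot: [[0.992, 0.129, -0.001], [0.129, -0.992, 0.001], [-0.001, -0.001, -1.0]]
ft_force: [-6.0, 0.6, 16.2]
gripper_width: 0.0005
finger_force: 8.3
```

```bash
python3 -m pendant '[[0,[0,0,-3.2],0],[0,[0,-3.6,0],0],[0,[0,-3.5,0],0],[0,[0,0,0.7],0],[0,[0,0,0.7],0],[0,[0,0,0.3],0],[0,[0,0,0.2],0],[0,[0,0,0],0]]'
python3 -m pendant '[[0,[0,0,0.15],0],[0,[0,0,0.15],0],[0,[0,0,0.15],0],[0,[0,0,0.15],0],[0,[0,0,0],0],[0,[0,0,0],0],[0,[0,0,0],0],[0,[0,0,0],0]]'
```

```text
clock: 21.45
tool_pos: [0.5544, -0.0068, 0.0884]
tcp_rot: [[0.992, 0.127, 0.001], [0.127, -0.992, 0.0], [0.001, -0.0, -1.0]]
ft_force: [-0.0, 1.4, 3.8]
gripper_width: 0.0003
finger_force: 1.9
clock: 22.45
tool_pos: [0.5546, -0.0068, 0.0834]
tcp_rot: [[0.992, 0.128, 0.002], [0.128, -0.992, -0.0], [0.002, 0.001, -1.0]]
ft_force: [-1.5, 1.4, 11.4]
gripper_width: 0.0007
finger_force: 5.4
```

```bash
python3 -m pendant '[[0,[0,0,0.15],0],[0,[0,0,0.15],0],[0,[0,0,0.1],0],[0,[0,0,0.1],0],[0,[0,0,0],0],[0,[0,0,0],0],[0,[0,0,0],0],[0,[0,0,0],0]]'
```

```text
clock: 23.45
tool_pos: [0.5546, -0.0067, 0.079]
tcp_rot: [[0.992, 0.128, 0.002], [0.128, -0.992, -0.0], [0.002, 0.001, -1.0]]
ft_force: [-2.9, 1.5, 17.1]
gripper_width: 0.0005
finger_force: 8.3
```

```bash
python3 -m pendant '[[0,[0,0,0.1],0],[0,[0,0,0.1],0],[0,[0,0,0.05],0],[0,[0,0,0],0],[0,[0,0,0],0],[0,[0,0,0],0],[0,[0,0,0],0],[0,[0,0,0],0]]'
```

```text
clock: 24.45
tool_pos: [0.5547, -0.0066, 0.0767]
tcp_rot: [[0.992, 0.128, 0.002], [0.128, -0.992, -0.0], [0.002, 0.0, -1.0]]
ft_force: [-3.4, 2.9, 18.9]
gripper_width: 0.0003
finger_force: 9.6
```

```bash
python3 -m pendant '[[0,[0,0,0.05],0],[0,[0,0,0.05],0],[0,[0,0,0.05],0],[0,[0,0,0],0],[0,[0,0,0],0],[0,[0,0,0],0],[0,[0,0,0],0],[0,[0,0,0],0]]'
```

```text
clock: 25.45
tool_pos: [0.5547, -0.0066, 0.0749]
tcp_rot: [[0.992, 0.128, 0.002], [0.128, -0.992, -0.0], [0.002, 0.0, -1.0]]
ft_force: [-1.9, 1.4, 15.8]
gripper_width: 0.0006
finger_force: 8.1
```

The force dropped from 18.9 to 15.8 N with more depth, so pad3 has snapped. Second round now, starting with pad1.

```bash
python3 -m pendant '[[0,[0,0,-4],0],[0,[3.5,0,0],0],[0,[3.5,0,0],0],[0,[0,0,1.5],0],[0,[0,0,0.7],0],[0,[0,0,0.5],0],[0,[0,0,0.3],0],[0,[0,0,0],0]]'
python3 -m pendant '[[0,[0,0,0.15],0],[0,[0,0,0.15],0],[0,[0,0,0.15],0],[0,[0,0,0.15],0],[0,[0,0,0],0],[0,[0,0,0],0],[0,[0,0,0],0],[0,[0,0,0],0]]'
```

```text
clock: 26.45
tool_pos: [0.622, 0.0025, 0.0832]
tcp_rot: [[0.992, 0.128, -0.002], [0.128, -0.992, 0.0], [-0.002, -0.0, -1.0]]
ft_force: [-3.4, -1.0, 4.3]
gripper_width: 0.0006
finger_force: 1.9
clock: 27.45
tool_pos: [0.6228, 0.0025, 0.0784]
tcp_rot: [[0.992, 0.128, -0.0], [0.128, -0.992, -0.0], [-0.0, 0.0, -1.0]]
ft_force: [-7.0, 0.7, 11.6]
gripper_width: 0.0005
finger_force: 5.6
```

```bash
python3 -m pendant '[[0,[0,0,-2.7],0],[0,[0,3.6,0],0],[0,[0,3.5,0],0],[0,[0,0,0.7],0],[0,[0,0,0.5],0],[0,[0,0,0.5],0],[0,[0,0,0.3],0],[0,[0,0,0],0]]'
python3 -m pendant '[[0,[0,0,0.15],0],[0,[0,0,0.15],0],[0,[0,0,0.15],0],[0,[0,0,0.15],0],[0,[0,0,0],0],[0,[0,0,0],0],[0,[0,0,0],0],[0,[0,0,0],0]]'
```

```text
clock: 28.45
tool_pos: [0.6321, -0.0668, 0.0841]
tcp_rot: [[0.992, 0.129, -0.001], [0.129, -0.992, 0.001], [-0.001, -0.001, -1.0]]
ft_force: [-1.6, 1.4, 2.0]
gripper_width: 0.0007
finger_force: 1.3
clock: 29.45
tool_pos: [0.6323, -0.067, 0.0792]
tcp_rot: [[0.992, 0.128, 0.0], [0.128, -0.992, 0.001], [0.0, -0.001, -1.0]]
ft_force: [-3.0, 4.9, 10.3]
gripper_width: 0.0004
finger_force: 5.0
```

```bash
python3 -m pendant '[[0,[0,0,-3.8],0],[0,[-3.5,0,0],0],[0,[-3.5,0,0],0],[0,[0,0,1.5],0],[0,[0,0,0.7],0],[0,[0,0,0.5],0],[0,[0,0,0.3],0],[0,[0,0,0],0]]'
python3 -m pendant '[[0,[0,0,0.15],0],[0,[0,0,0.15],0],[0,[0,0,0.15],0],[0,[0,0,0.15],0],[0,[0,0,0],0],[0,[0,0,0],0],[0,[0,0,0],0],[0,[0,0,0],0]]'
```

```text
clock: 30.45
tool_pos: [0.5635, -0.0768, 0.0859]
tcp_rot: [[0.992, 0.128, -0.0], [0.128, -0.992, 0.0], [-0.0, -0.0, -1.0]]
ft_force: [-0.1, -0.1, 0.4]
gripper_width: 0.0003
finger_force: 0.0
clock: 31.45
tool_pos: [0.5635, -0.0768, 0.081]
tcp_rot: [[0.992, 0.128, 0.001], [0.128, -0.992, -0.0], [0.001, 0.0, -1.0]]
ft_force: [-1.0, 1.2, 7.7]
gripper_width: 0.0006
finger_force: 3.7
```

All corners read about 8 mm over the rim. I'll retreat and check with the camera.

```bash
python3 -m pendant '[[0,[0,0,-2],0],[0,[0,0,-3],0],[0,[-0.5,-1,-3],0],[0,[-0.5,-1,-3],0],[0,[-0.5,-1,-2],0],[0,[0,0,0],0],[0,[0,0,0],0],[0,[0,0,0],0]]'; python3 look.py w4 .086
python3 - <<'E'
import cv2
cv2.imwrite('pics/w4c.png',cv2.resize(cv2.imread('pics/w4.png')[20:290,140:420],None,fx=2.2,fy=2.2,interpolation=3)[:600,:800])
E
```

```text
clock: 32.45
tool_pos: [0.5438, -0.0492, 0.2089]
tcp_rot: [[0.992, 0.128, -0.002], [0.128, -0.992, 0.0], [-0.002, -0.001, -1.0]]
ft_force: [-0.4, 0.3, -0.3]
gripper_width: 0.0004
finger_force: 0.0
[ 0.5438 -0.0492  0.2089] 32.45 [-0.4263  0.3166 -0.2709] 7.348460321062582
disc [228.8174 106.4326] 356 [0.6215 0.0013]
disc [313.2011 106.3184] 358 [ 0.6307 -0.0701]
disc [231.7619 187.0578] 294 [ 0.5522 -0.0077]
disc [311.0746 186.8576] 295 [ 0.5615 -0.079 ]
pad1 [229.1 108.2] 0.96 [0.6201 0.0009]
pad1 [312.  105.1] 0.75 [ 0.6316 -0.0689]
pad1 [310.2 189.1] 0.75 [ 0.5593 -0.0785]
pad1 [231.  188.5] 0.65 [ 0.5508 -0.0072]
stop [269.9  58.1] 0.62 [ 0.6654 -0.0285]
lip [273.3 230.9] 0.79 [ 0.5127 -0.0506]
nose [212.6 112.4] 0.97 [0.615  0.0154]
nose [312.4 185.7] 0.35 [ 0.562  -0.0806]
```

View pics/w4c.png

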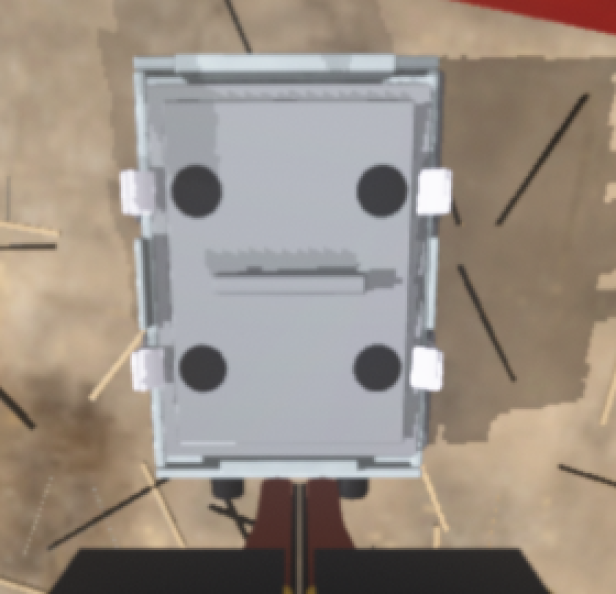

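The picture shows the cover square between lip and stop, with all four catches over its edge: crop (138,190), (434,190), (148,368) and (427,368). Disc spacings fit z = 86 mm exactly. I'll do one confirming touch on pad3.

```bash
python3 -m pendant '[[0,[0.75,-2,1],0],[0,[0.75,-2,2],0],[0,[0,0,4],0],[0,[0,0,3],0],[0,[0,0,1.5],0],[0,[0,0,0.6],0],[0,[0,0,0],0],[0,[0,0,0],0]]'
python3 -m pendant '[[0,[0,0,0.15],0],[0,[0,0,0.15],0],[0,[0,0,0.15],0],[0,[0,0,0.15],0],[0,[0,0,0.1],0],[0,[0,0,0],0],[0,[0,0,0],0],[0,[0,0,0],0]]'
```

```text
clock: 33.75
tool_pos: [0.555, -0.0076, 0.0902]
tcp_rot: [[0.992, 0.128, 0.002], [0.128, -0.992, -0.0], [0.002, 0.0, -1.0]]
ft_force: [-0.3, -0.5, -0.1]
gripper_width: 0.0005
finger_force: 0.0
clock: 34.75
tool_pos: [0.5543, -0.0074, 0.0825]
tcp_rot: [[0.992, 0.128, 0.0], [0.128, -0.992, 0.0], [0.0, 0.0, -1.0]]
ft_force: [-0.7, 0.5, 4.2]
gripper_width: 0.0005
finger_force: 2.6
```

```bash
python3 -m pendant '[[0,[0,0,-2],0],[0,[0,0,-3],0],[0,[0,0,-3],0],[0,[0,0,-3],0],[0,[0,0,0],0],[0,[0,0,0],0],[0,[0,0,0],0],[0,[0,0,0],0]]'
python3 - <<'E'
from look import *
for o in discs(cam('wrist'),.086): print(*o)
print(workorder.hand_in())
E
```

```text
clock: 35.75
tool_pos: [0.5534, -0.0073, 0.1911]
tcp_rot: [[0.992, 0.128, -0.002], [0.128, -0.992, 0.0], [-0.002, -0.001, -1.0]]
ft_force: [-0.1, 0.3, -0.2]
gripper_width: 0.0002
finger_force: 0.0
[364.6908 124.4489] 401 [ 0.6307 -0.0699]
[276.1615 124.5208] 384 [0.6214 0.0013]
[276.2209 207.9509] 326 [ 0.5521 -0.0077]
[359.2927 207.7226] 328 [ 0.5615 -0.079 ]
the job is handed in; nothing more can be done
None
```

The cover was slid back to the end stop and pressed down corner by corner; all four corners measured home at about 8 mm over the rim, no force reading passed 19 N, and the job was handed in at about 36 s (no verdict was returned).

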